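Shut the red valve on the bench air manifold

ROBOT

A 6-joint arm with a two-finger parallel gripper is mounted at the origin on the work surface. World frame = base frame: x ahead of the robot, y to its left, z up, the work surface at z = 0. Lengths are in m, angles in rad, forces in N, time in s.
With the tool pointing down it reaches from about 0.325 to 0.75 m from the base axis. Payload 7.6 kg.
Tool frame: the origin (TCP) lies on the centre line of the jaws, within the pads' length; the fingertips stand arm.nose_length ahead of it and the grasp point (between the pads) lies 6 mm ahead of it (arm.nose_length is the distance from the TCP to the fingertips, in m); z points along the fingers, y is the direction in which the jaws open and shut (so a half turn about z gives the same grasp; the last joint's range is limited). The gripper opens to 85 mm and grips with 20 to 120 N. Pads are 22 mm wide; open, the fingers measure 114 mm over their backs; the gripper's body (76 mm by 85 mm) begins 54 mm behind the grasp point. The pads swing forward as they close: fully open they stand 13 mm farther back than shut.
Start: joints at [-1.218, 0.052, 1.401, -0, 1.689, -0.07], TCP at [0.215, -0.479, 0.219] pointing down, gripper open.
Joint ranges: [-2.9, 2.9], [-0.91, 2.17], [0.12, 2.37], [-1.06, 4.2], [0.26, 2.73], [-2.93, 2.93]. Speed limits (rad/s): [2.57, 2.57, 3.01, 3.14, 3.14, 3.14].

INTERFACE

Orientations are given as a 3x3 rotation matrix whose columns are the frame's x, y, z axes.
In Python, from workcell import telemetry, get_image, camera_params, arm, look_for, place_of gives the robot as it stands.
- The arm moves only by the tool send_rows, never from a script. Its argument "targets" is a list of rows, each a list of 2 entries, a list of its own where there are three numbers: the shift along the tool's x, y, z scaled (see below), then the turn, a rotation vector about the tool's x, y, z scaled (see below). In form: [[[dx, dy, dz], [rx, ry, rz]], ...]. A call has 1 to 5 rows; each row shifts and turns the pose as measured when the row begins, along the tool's axes as they then stand; what a row does not reach is not made up. The controller multiplies each number of a shift by 0.02 m and each number of a turn by 6 degrees. A row lasts 1/12 s, in which the tool goes at most 41.7 mm and 7.16 degrees, less where a joint would pass 70% of its speed; a pose out of reach is approached as far as the arm can. A call with a number of a shift or a turn outside -1 to 1 is refused whole. A call with a gripper value outside its range is refused whole. "fingers" is the gripper command: -1 is fully open, 1 is shut, values between are in proportion, set as the call begins (left out, the last holds). The fingers move at their own pace and stop on an object; "grip_force" is the grip in N (left out, the last holds). Time passes only in rows, so rows that do not move let the fingers close. It gives the time, the measured TCP pose, the force and the opening at its end, in the units of the state.
- telemetry.get_state(): the state, without advancing time (a new reading comes with each control period).
- get_image(name): name is "scene" or "top" or "wrist"; returns the picture (400x640x3 uint8, red, green, blue); there is no depth.
- camera_params(name): a dict with "K" (3x3 intrinsics, pixels), "origin" and "attitude" of the camera in the world. Camera axes: x right, y up, looking along -z (the intrinsics and any distortion apply to the point x, -y, -z); pixel columns grow to the right and rows downward; lengths in m; the calibration is good to about 2 mm. The wrist camera is an equidistant fisheye: a pixel r from the principal point sees the ray r / f radians off the axis. A picture is of the moment at which its call begins: read the wrist's pose just before it. camera_params takes no time and is no camera call; for the wrist camera it gives the pose at the moment of the call.
- arm.job_done(): hands the job in, once; it reports no verdict.
Trained networks look in the newest picture that a camera, given by its name, has taken for a name from the list of things; names that differ only in an ending like _2 or _b are one class to them, and where a whole thing is asked for, a point or a joint stands for the part that bears it (a point fixed in the world has none). Each returns a list of dicts, best first, with "confidence" (0 to 1); they miss things now and then, are a little off and sometimes report something else, mostly with a low value. They report only what shows in the picture. A call takes as long as a camera call.
- look_for(camera, target): "extent" ([left, top, right, bottom] in pixels, round what is visible of it).
- place_of(camera, target): "position" ([row, column] in pixels: a listed point, or the origin of a listed thing).
The state is a dict: "t": time; "joint_positions": joint angles; "qd": joint speeds; "effort": joint torques, N m; "position": TCP position; "tool_rot": TCP orientation; "ft_force": force on the tool from outside, world axes, zero at the start; "ft_torque": the same for the moment, N m; "grip_width": finger opening in m.
Only numpy, scipy, OpenCV 4.12 (cv2) and the standard library are available. Lean on these libraries where they do the work, as an engineer would, in place of code of your own. Each camera call takes 0.05 s, during which the arm holds its last target. There are 200 camera calls.

TASK

The air line on the red valve is being taken out of service: on the bench's air manifold, turn the red valve handle clockwise until it is fully shut, then let go and come clear. The valves beside it feed other benches: do not touch their handles.

Things in the scene. Friction and masses are not known exactly. Their poses are not given: they have to be found in the camera images.
- red_valve (a joint): Turn of the red handle, rad, growing clockwise seen from above. 0 = open: bar across the row, white-striped end towards the robot's side. 1.57 = shut, at a stop: bar along the row, striped end to the left seen from the robot. Starts between 0.10 and 0.45. Light even drag (0.08 N m), no spring, stays where left.
- red_valve_grip (a point): Grip point of the red valve handle, on its upright turning axis, 83 mm above the work surface. The handle is a red bar 44 mm long, 14 mm thick, standing free from 59 to 93 mm above the work surface over a red disc of 42 mm diameter, with a white stripe on top towards one end. The axes turn with it: x along the bar (striped end is -x), y across its thickness, z up.
- blue_valve: Blue handle of a neighbouring valve, same shape and size as the red one; leave untouched. Origin on its upright turning axis, at the handle's underside, 51 mm above the work surface (its top is at 93 mm); x axis along its bar. It may stand anywhere from open to shut. The four valves stand in a straight row, 80 mm from axis to axis, colours in any order.
- yellow_valve: Yellow handle of a neighbouring valve, same shape and size as the red one; leave untouched. Origin on its upright turning axis, at the handle's underside, 51 mm above the work surface (its top is at 93 mm); x axis along its bar. It may stand anywhere from open to shut. The row stands on a fixed aluminium block, 120 x 440 mm, top 45 mm above the work surface.
- green_valve: Green handle of a neighbouring valve, same shape and size as the red one; leave untouched. Origin on its upright turning axis, at the handle's underside, 51 mm above the work surface (its top is at 93 mm); x axis along its bar. It may stand anywhere from open to shut. A flat round pressure gauge lies at the left end of the block, its top 58 mm above the work surface.

How it is judged:
By the outcome, as a careful person would: the job done as asked, in the order asked, and still so for the second after the job is handed in, with the robot touching nothing.
It also fails if it takes over 29 s, if anything falls off the work surface, if the arm or the gripper's body presses on something with over 40 N, if the wrist force passes 120 N, or if a joint passes its speed limit or range.

## Working session

There is one attempt and no reset: what is moved stays moved. The work goes in short steps, Python scripts to look and compute and a tool call to move; the robot and the scene stay as the last step left them, time stands still between calls to the robot, and variables do not carry over. Pictures are saved under pics/ and viewed, about 8 in all and at most 12, crops included, and the job is handed in when it is done.

Besides the shell and the picture viewer there is one more tool, called after "Emit:" by a JSON object that holds its "method" and its "body". send_rows: Moves the arm, as the interface text tells. Shifts and turns lie within -1 to 1; 1 stands for 0.02 m of shift or 6 degrees of turn. Its arguments: {"type":"object","properties":{"targets":{"type":"array"},"fingers":{"type":"number"},"grip_force":{"type":"number"}},"required":["targets"]}

```bash
mkdir -p pics
cat > h.py <<'E'
import numpy as np, cv2
from workcell import telemetry, get_image, camera_params, arm, look_for, place_of
def ray(name,row,col):
    p=camera_params(name); K=np.array(p["K"]); o=np.array(p["origin"]); R=np.array(p["attitude"])
    x=(col-K[0,2])/K[0,0]; y=(row-K[1,2])/K[1,1]
    if name=="wrist":
        r=np.hypot(x,y); s=np.sin(r)/max(r,1e-9); d=np.array([x*s,-y*s,-np.cos(r)])
    else: d=np.array([x,-y,-1.])
    return o,R@d
def at(name,row,col,z):
    o,d=ray(name,row,col); return o+d*(z-o[2])/d[2]
def save(name,f):
    im=get_image(name); cv2.imwrite("pics/"+f,im[:,:,::-1]); return im
E
python3 - <<'E'
from h import *
s=telemetry.get_state(); print(s["t"],s["position"],s["tool_rot"],s["grip_width"],arm.nose_length)
for c in("top","scene"):
    save(c,c+"1.png")
    for n,z in(("red_valve_grip",.083),("blue_valve",.051),("yellow_valve",.051),("green_valve",.051)):
        for d in place_of(c,n)[:2]: print(c,n,d["confidence"],np.round(d["position"],1),at(c,*d["position"],z).round(4))
E
```

```text
0.0 [ 0.21533456 -0.47846412  0.21786608] [[ 9.11932856e-01  4.10339137e-01 -5.08326703e-04]
 [ 4.10339427e-01 -9.11931671e-01  1.47712728e-03]
 [ 1.42563915e-04 -1.55562739e-03 -9.99998780e-01]] 0.08543716650550326 0.025
top red_valve_grip 0.73 [234.8 354.7] [ 0.4978 -0.0104  0.083 ]
top blue_valve 0.91 [208.8 432.6] [ 0.548  -0.1628  0.051 ]
top yellow_valve 0.79 [251.4 316.6] [0.4657 0.0619 0.051 ]
top green_valve 0.61 [220.6 395.1] [ 0.5252 -0.0902  0.051 ]
scene red_valve_grip 0.75 [175.1 265.3] [ 0.4871 -0.0034  0.083 ]
scene blue_valve 0.96 [242.9 183.3] [ 0.5516 -0.1569  0.051 ]
scene yellow_valve 0.56 [169.5 303.4] [0.4659 0.0709 0.051 ]
scene green_valve 0.93 [216.9 227.6] [ 0.525  -0.0807  0.051 ]
```

View pics/top1.png

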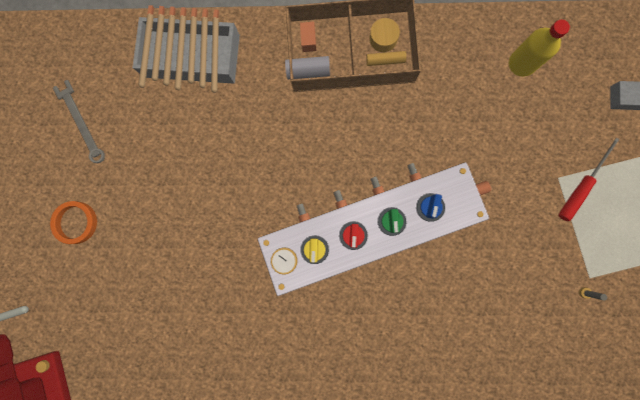

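The top view shows the row tilted about 20°. From left to right: gauge, yellow (315,250), red (354,235), green (393,221), blue (431,207). The red stripe points down, towards the robot. I'll move over the red valve first, then turn the tool.

Emit:
{"method": "send_rows", "body": {"targets": [[[0.9,-0.64,0],[0,0,0]],[[0.9,-0.64,0],[0,0,0]],[[0.9,-0.64,0],[0,0,0]],[[0.9,-0.64,0],[0,0,0]],[[0.9,-0.64,0],[0,0,0]]], "fingers": -1}}

```text
t: 0.92
position: [0.2709, -0.3827, 0.2177]
tool_rot: [[0.915, 0.404, -0.001], [0.404, -0.915, 0.0], [-0.001, -0.001, -1.0]]
ft_force: [0.6, 0.2, 0.5]
grip_width: 0.0857
```

Emit:
{"method": "send_rows", "body": {"targets": [[[0.9,-0.64,0],[0,0,0]],[[0.9,-0.64,0],[0,0,0]],[[0.9,-0.64,0],[0,0,0]],[[0.9,-0.64,0],[0,0,0]],[[0.9,-0.64,0],[0,0,0]]]}}

```text
t: 1.33
position: [0.3293, -0.2828, 0.2181]
tool_rot: [[0.915, 0.403, -0.0], [0.403, -0.915, -0.001], [-0.0, 0.001, -1.0]]
ft_force: [-0.8, -0.5, -0.4]
grip_width: 0.0855
```

Run:
```python
from h import *
im=cv2.imread("pics/top1.png")
a=cv2.resize(im[190:285,270:470],None,fx=4,fy=4,interpolation=cv2.INTER_CUBIC); cv2.imwrite("pics/topc.png",a)
print(camera_params("wrist"))
```

```text
{'K': array([[309.70691629,   0.        , 324.46472968],
       [  0.        , 309.70691629, 195.88272042],
       [  0.        ,   0.        ,   1.        ]]), 'origin': array([ 0.39027813, -0.25411772,  0.3723    ]), 'attitude': array([[ 4.03893097e-01,  8.81710809e-01,  2.43836863e-01],
       [-9.14806110e-01,  3.89393002e-01,  1.07251437e-01],
       [-3.83616989e-04, -2.66381567e-01,  9.63867581e-01]])}
```

View pics/topc.png

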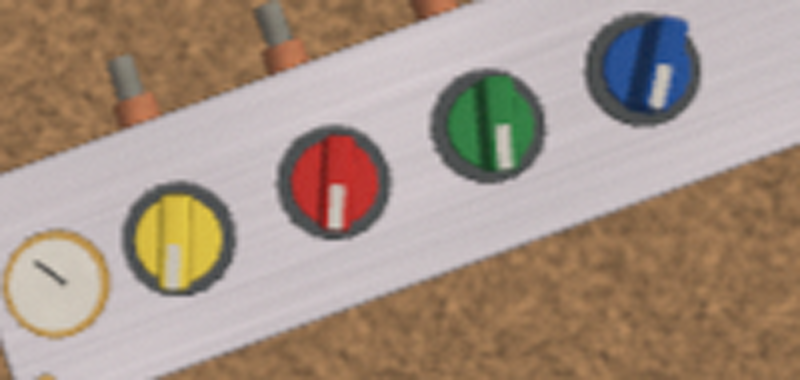

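Emit:
{"method": "send_rows", "body": {"targets": [[[0.9,-0.64,0],[0,0,0]],[[0.9,-0.64,0],[0,0,0]],[[0.9,-0.64,0],[0,0,0]],[[0.9,-0.64,0],[0,0,0]],[[0.9,-0.64,0],[0,0,0]]]}}

```text
t: 1.75
position: [0.388, -0.1828, 0.2189]
tool_rot: [[0.915, 0.403, 0.002], [0.403, -0.915, -0.002], [0.001, 0.003, -1.0]]
ft_force: [0.3, 0.2, 0.2]
grip_width: 0.0854
```

Emit:
{"method": "send_rows", "body": {"targets": [[[0.9,-0.64,0],[0,0,-1]],[[0.9,-0.54,0],[0,0,-1]],[[0.95,-0.44,0],[0,0,-1]],[[1,-0.35,0],[0,0,-1]],[[1,-0.25,0],[0,0,-1]]]}}

```text
t: 2.17
position: [0.4416, -0.0848, 0.2195]
tool_rot: [[0.574, 0.819, 0.004], [0.819, -0.574, -0.003], [-0.0, 0.005, -1.0]]
ft_force: [-0.2, 0.7, -0.4]
grip_width: 0.0854
```

Emit:
{"method": "send_rows", "body": {"targets": [[[0,0,0],[0,0,-1]],[[0,0,0],[0,0,-1]],[[0,0,0],[0,0,-1]],[[0,0,0],[0,0,-1]],[[0,0,0],[0,0,-1]]]}}

```text
t: 2.58
position: [0.4432, -0.0802, 0.2196]
tool_rot: [[0.053, 0.999, 0.005], [0.999, -0.053, -0.002], [-0.002, 0.005, -1.0]]
ft_force: [0.4, 0.0, -0.5]
grip_width: 0.0854
```

Emit:
{"method": "send_rows", "body": {"targets": [[[0,0,0],[0,0,-1]],[[0,0,0],[0,0,-1]],[[0,0,0],[0,0,-1]],[[0,0,0],[0,0,-1]],[[0,0,0],[0,0,-1]]]}}

```text
t: 3.0
position: [0.4432, -0.08, 0.22]
tool_rot: [[-0.478, 0.879, 0.005], [0.879, 0.478, -0.002], [-0.004, 0.004, -1.0]]
ft_force: [0.0, 0.0, 0.0]
grip_width: 0.0853
```

Emit:
{"method": "send_rows", "body": {"targets": [[[0,0,0],[0,0,-1]],[[0,0,0],[0,0,-1]],[[0,0,0],[0,0,-1]],[[0,0,0],[0,0,-1]],[[0,0,0],[0,0,-1]]]}}

```text
t: 3.42
position: [0.4432, -0.08, 0.2204]
tool_rot: [[-0.867, 0.499, 0.006], [0.499, 0.867, -0.002], [-0.006, 0.001, -1.0]]
ft_force: [0.0, 0.1, -0.3]
grip_width: 0.0853
```

Run:
```python
from h import *
s=telemetry.get_state(); print(s["t"],s["position"],s["tool_rot"],s["joint_positions"])
c="wrist"
save(c,c+"1.png")
for n,z in(("red_valve_grip",.083),("blue_valve",.051),("yellow_valve",.051),("green_valve",.051)):
    for d in place_of(c,n)[:2]: print(c,n,d["confidence"],np.round(d["position"],1),at(c,*d["position"],z).round(4))
```

```text
3.4167 [ 0.44318625 -0.07997177  0.22037835] [[-0.86676035  0.4986873   0.00612148]
 [ 0.49868313  0.86678132 -0.00229809]
 [-0.00645201  0.00106078 -0.99997862]] [-2.60133798e-01 -1.67628481e-01  1.60843371e+00 -6.51227961e-04
  1.69428073e+00 -1.30892503e+00]
wrist red_valve_grip 0.76 [191.1 413.2] [ 0.4949 -0.0059  0.083 ]
wrist blue_valve 0.58 [284.1 313.2] [ 0.5513 -0.1577  0.051 ]
wrist yellow_valve 0.92 [133.7 453.1] [0.4727 0.0685 0.051 ]
wrist green_valve 0.83 [236.4 353.5] [ 0.5201 -0.0854  0.051 ]
```

View pics/wrist1.png

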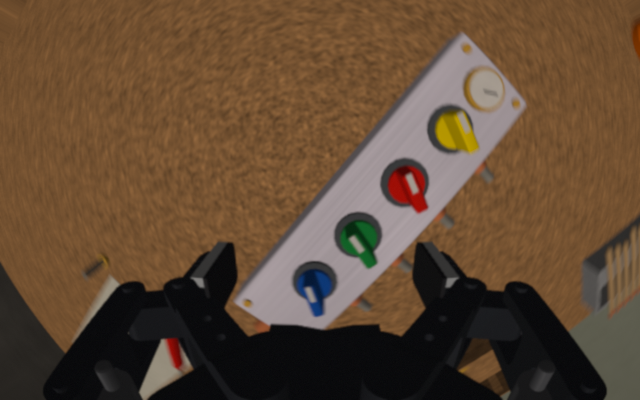

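The wrist view shows red at (408,190), and it agrees with the top and scene estimates: about (0.494, -0.007), row tilt about 20°. I'll go closer, standing behind the handle so the wrist camera can measure the bar's angle.

Emit:
{"method": "send_rows", "body": {"targets": [[[-0.42,1,0.5],[0,0,0]],[[-0.42,1,0.5],[0,0,0]],[[-0.42,1,0.5],[0,0,0]],[[-0.42,1,0.5],[0,0,0]],[[-0.42,1,0.5],[0,0,0]]], "fingers": 0}}

```text
t: 4.08
position: [0.5341, -0.0159, 0.1731]
tool_rot: [[-0.853, 0.522, 0.014], [0.522, 0.853, -0.005], [-0.014, 0.003, -1.0]]
ft_force: [-0.3, -1.2, 0.7]
grip_width: 0.0429
```

Emit:
{"method": "send_rows", "body": {"targets": [[[-0.2,0.6,0],[0,0,-1]],[[0,0,0],[0,0,-1]],[[0,0,0],[0,0,-1]],[[0,0,0],[0,0,-1]],[[0,0,0],[0,0,-0.4]]]}}

```text
t: 4.5
position: [0.5454, -0.0037, 0.1678]
tool_rot: [[-0.997, 0.077, 0.006], [0.077, 0.997, -0.004], [-0.006, -0.003, -1.0]]
ft_force: [-0.4, 0.1, -0.1]
grip_width: 0.0427
```

Run:
```python
from h import *
s=telemetry.get_state(); print(s["t"],s["position"],s["tool_rot"],s["grip_width"])
c="wrist"
im=save(c,"wrist2.png")
for n,z in(("red_valve_grip",.083),("yellow_valve",.051),("green_valve",.051)):
    for d in place_of(c,n)[:2]: print(n,d["confidence"],np.round(d["position"],1),at(c,*d["position"],z).round(4))
d=look_for(c,"red_valve"); print(d[:2])
e=np.array(d[0]["extent"]).astype(int); e=e+[-12,-12,12,12]; e=np.maximum(e,0)
cr=im[e[1]:e[3],e[0]:e[2],::-1]; print(e); cv2.imwrite("pics/w2c.png",cv2.resize(cr,None,fx=6,fy=6,interpolation=cv2.INTER_CUBIC))
```

```text
4.5 [ 0.54543355 -0.00371545  0.16776592] [[-0.99698274  0.07737619  0.00619175]
 [ 0.07735552  0.99699739 -0.00351047]
 [-0.00644479 -0.00302091 -0.99997467]] 0.04270616670584316
red_valve_grip 0.81 [134.3 314.5] [ 0.4943 -0.0059  0.083 ]
yellow_valve 0.9 [ 95.7 400.8] [0.4675 0.0711 0.051 ]
green_valve 0.58 [170.6 234.8] [ 0.5222 -0.0831  0.051 ]
[]Traceback (most recent call last):
  File "<stdin>", line 8, in <module>
IndexError: list index out of range
```

Run:
```python
from h import *
im=cv2.imread("pics/wrist2.png")
p=camera_params("wrist"); K=np.array(p["K"]); o=np.array(p["origin"]); R=np.array(p["attitude"])
# metric map at z=.093: up=+x, left=+y, 8 px/mm, +-35 mm about (.494,-.006)
g=(np.arange(560)-280)/8000
Y,X=-.006-g[None,:]+0*g[:,None], .494-g[:,None]+0*g[None,:]
P=(np.stack([X,Y,0*X+.093],-1)-o)@R; x,y,z=P[...,0],-P[...,1],-P[...,2]
rho=np.hypot(x,y); th=np.arctan2(rho,z)
m=cv2.remap(im,(K[0,2]+K[0,0]*th*x/rho).astype(np.float32),(K[1,2]+K[1,1]*th*y/rho).astype(np.float32),cv2.INTER_CUBIC)
cv2.line(m,(280,0),(280,560),(0,255,0),1);cv2.line(m,(0,280),(560,280),(0,255,0),1)
cv2.imwrite("pics/rect.png",m)
h=cv2.cvtColor(m,cv2.COLOR_BGR2HSV); w=((h[...,1]<90)&(h[...,2]>140)).astype(np.uint8)
n,l,st,c=cv2.connectedComponentsWithStats(w)
for i in range(1,n):
    if st[i,4]>1500: print(st[i],c[i],cv2.minAreaRect(np.argwhere(l==i)[:,::-1].astype(np.float32)))
```

```text
[    0     0   280   280 50536] [108.52014406 104.23648488] ((139.5, 139.5), (279.0, 279.0), 90.0)
[  281     0   279   280 54047] [449.54946621 110.47566007] ((420.0, 139.5), (279.0, 278.0), 90.0)
[    0   281   280   279 45430] [101.12218798 457.84589478] ((139.5, 420.0), (278.0, 279.0), 90.0)
[ 248  281   32  155 3989] [266.38430684 362.52469291] ((263.5, 358.0), (154.0, 31.0), 90.0)
[ 281  281   23  155 2875] [289.97495652 351.64278261] ((292.0, 358.0), (154.0, 22.0), 90.0)
[  281   281   279   279 49852] [455.56954586 450.96904838] ((420.0, 420.0), (278.0, 278.0), 90.0)
```

View pics/rect.png

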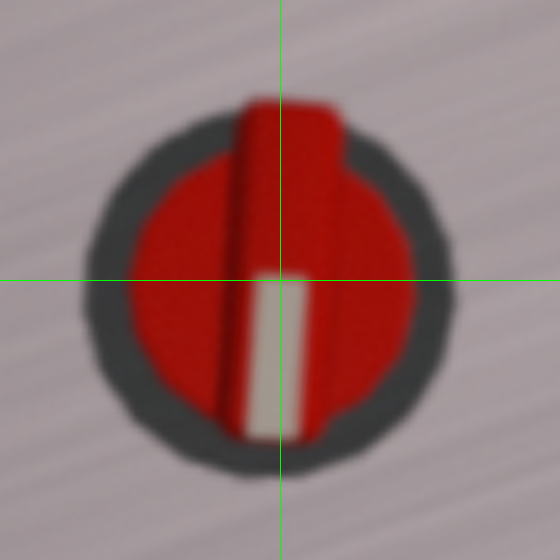

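The rectified view shows the bar centred at about (0.495, -0.006), with the stripe towards 176.4°. The tool's x axis is at 175.6°, so it is aligned. About 66° is left to turn to shut.

Emit:
{"method": "send_rows", "body": {"targets": [[[0.8,-0.1,0.2],[0,0,0]],[[0.8,-0.1,0.3],[0,0,0]],[[0.8,-0.1,0.3],[0,0,0]],[[0,0,0],[0,0,0]],[[0,0,0],[0,0,0]]]}}

```text
t: 5.17
position: [0.496, -0.0063, 0.1518]
tool_rot: [[-0.996, 0.093, 0.009], [0.093, 0.996, -0.004], [-0.009, -0.003, -1.0]]
ft_force: [0.1, 0.7, 0.8]
grip_width: 0.0427
```

Emit:
{"method": "send_rows", "body": {"targets": [[[0.03,0,0.8],[0,0.09,-0.25]],[[0.02,0,0.8],[0,0,0]],[[0,0,0.8],[0,0,0]],[[0,0,0.6],[0,0,0]],[[0,0,0],[0,0,0]]]}}

```text
t: 5.58
position: [0.4985, -0.0066, 0.0882]
tool_rot: [[-0.998, 0.064, 0.002], [0.064, 0.998, -0.003], [-0.003, -0.003, -1.0]]
ft_force: [0.1, 0.6, -0.5]
grip_width: 0.043
```

Emit:
{"method": "send_rows", "body": {"targets": [[[0.18,0.02,0],[0,0,0]],[[0,0,0],[0,0,0]]]}}

```text
t: 5.75
position: [0.495, -0.0059, 0.0869]
tool_rot: [[-0.998, 0.063, -0.0], [0.063, 0.998, -0.003], [-0.0, -0.003, -1.0]]
ft_force: [0.0, 1.3, 0.4]
grip_width: 0.0426
```

Emit:
{"method": "send_rows", "body": {"targets": [[[0,0,0],[0,0,0]],[[0,0,0],[0,0,0]],[[0,0,0],[0,0,0]],[[0,0,0],[0,0,0]],[[0,0,0],[0,0,0]]], "fingers": 1, "grip_force": 40}}

```text
t: 6.17
position: [0.4968, -0.006, 0.0898]
tool_rot: [[-0.998, 0.063, 0.005], [0.063, 0.998, -0.003], [-0.005, -0.003, -1.0]]
ft_force: [0.0, 0.1, -0.4]
grip_width: 0.0001
```

The fingers closed on nothing, so I'll look.

Run:
```python
from h import *
s=telemetry.get_state(); print(s["t"],s["position"],s["grip_width"],s["ft_force"],s["ft_torque"])
a=save("wrist","wrist3.png"); b=save("scene","scene3.png")
print(camera_params("wrist"))
for n,z in(("red_valve_grip",.083),("yellow_valve",.051),("green_valve",.051),("blue_valve",.051)):
    for d in place_of("scene",n)[:1]: print(n,d["confidence"],np.round(d["position"],1),at("scene",*d["position"],z).round(4))
c=cv2.resize(b[90:290,140:380],(480,400),interpolation=cv2.INTER_CUBIC)
w=cv2.resize(a[0:400,160:480],(320,400))
cv2.imwrite("pics/m3.png",np.hstack([c,w])[:,:,::-1])
```

```text
6.1667 [ 0.49683464 -0.00600064  0.08977254] 0.0001276376922849487 [ 0.01285083  0.07979982 -0.39145212] [-0.00358738 -0.01161477  0.03499757]
{'K': array([[309.70691629,   0.        , 324.46472968],
       [  0.        , 309.70691629, 195.88272042],
       [  0.        ,   0.        ,   1.        ]]), 'origin': array([4.28731115e-01, 2.53928561e-04, 2.43535151e-01]), 'attitude': array([[ 0.06235404, -0.96148429, -0.26769372],
       [ 0.99805108,  0.05941052,  0.01908987],
       [-0.00245079, -0.26836234,  0.96331493]])}
red_valve_grip 0.71 [178.7 263.8] [ 0.4942 -0.0082  0.083 ]
yellow_valve 0.64 [168.6 302.6] [0.4633 0.0704 0.051 ]
green_valve 0.87 [220.4 224.5] [ 0.5303 -0.0872  0.051 ]
```

View pics/m3.png

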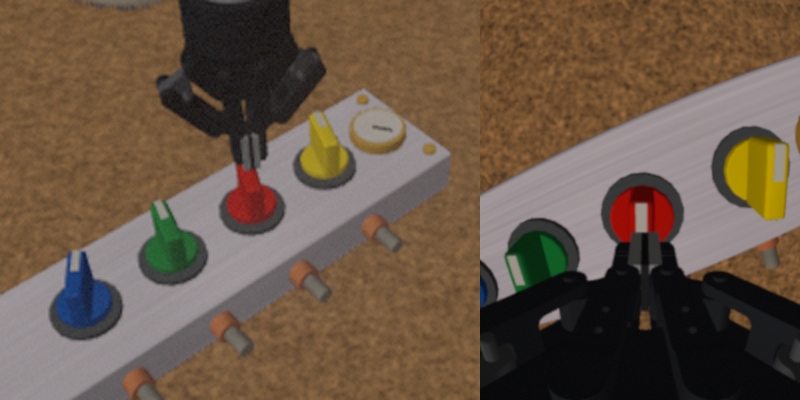

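Run:
```python
from h import *
b=cv2.imread("pics/scene3.png");a=cv2.imread("pics/wrist3.png")
c=cv2.resize(b[135:200,230:300],(430,400),interpolation=cv2.INTER_CUBIC)
w=cv2.resize(a[160:270,275:375],(364,400),interpolation=cv2.INTER_CUBIC)
cv2.imwrite("pics/m4.png",np.hstack([c,w]))
p=camera_params("scene");K=np.array(p["K"]);R=np.array(p["attitude"]);o=np.array(p["origin"])
for q in([.4968,-.006,.0648],[.4968,-.006,.0898],[.495,-.006,.093],[.495,-.006,.083]):
    v=R.T@(np.array(q)-o); print(q,K[0,2]+K[0,0]*v[0]/-v[2],K[1,2]-K[1,1]*v[1]/-v[2])
```

```text
[0.4968, -0.006, 0.0648] 266.3191533013837 187.1350479427108
[0.4968, -0.006, 0.0898] 265.2683253704639 176.4720144285454
[0.495, -0.006, 0.093] 264.8005194829444 174.33988343439472
[0.495, -0.006, 0.083] 265.23169523552787 178.69085076398486
```

View pics/m4.png

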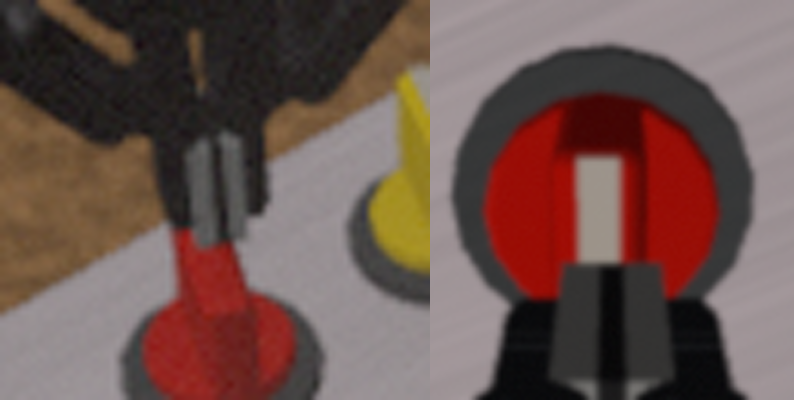

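Run:
```python
from h import *
o1,d1=ray("scene",174.8,265); o2,d2=ray("wrist",233,325)
A=np.stack([d1,-d2],1); t=np.linalg.lstsq(A,o2-o1,rcond=None)[0]
print(o1,o1+t[0]*d1,o2+t[1]*d2)
p=camera_params("wrist");K=np.array(p["K"]);R=np.array(p["attitude"]);o=np.array(p["origin"])
for q in([.486,-.006,.0648],[.486,-.006,.080],[.486,-.006,.095],[.4968,-.006,.095],[.4968,-.006,.0648],[.473,-.005,.093],[.495,-.006,.093]):
    v=R.T@(np.array(q)-o);x,y,z=v[0],-v[1],-v[2];r=np.hypot(x,y);th=np.arctan2(r,z);print(q,K[0,2]+K[0,0]*th*x/r,K[1,2]+K[1,1]*th*y/r)
s=telemetry.get_state();print(s["t"],s["position"],s["joint_positions"])
```

```text
[ 1.04181989 -0.13468522  0.64341016] [ 0.49186368 -0.00500644  0.08869803] [ 0.49208908 -0.00379074  0.08875877]
[0.486, -0.006, 0.0648] 320.7662307569806 208.82572351445404
[0.486, -0.006, 0.08] 320.3903706347553 217.19227368066328
[0.486, -0.006, 0.095] 319.9549723054946 226.92674662858335
[0.4968, -0.006, 0.095] 321.3428642129827 245.99836270119292
[0.4968, -0.006, 0.0648] 321.92448140580063 225.45836890813385
[0.473, -0.005, 0.093] 320.27500187871175 201.45229689569442
[0.495, -0.006, 0.093] 321.16269332115394 241.34340344633023
6.4667 [ 0.49650252 -0.00596502  0.08926636] [-0.08471336  0.05196615  1.66337062 -0.00287749  1.42212384 -1.59224682]
```

The two views put the closed tips at about z = 0.095–0.10, level with or above the bar's top. That is well short of where the nose length would put them. The handle is unmoved. I'll reopen, go lower in small steps watching the force, and close again.

Emit:
{"method": "send_rows", "body": {"targets": [[[0.04,0,0],[0,0,0]],[[0,0,0],[0,0,0]],[[0,0,0],[0,0,0]],[[0,0,0],[0,0,0]],[[0,0,0],[0,0,0]]], "fingers": -0.15}}

```text
t: 6.88
position: [0.4955, -0.0059, 0.0891]
tool_rot: [[-0.998, 0.063, 0.003], [0.063, 0.998, -0.003], [-0.004, -0.003, -1.0]]
ft_force: [-0.2, -0.1, 0.1]
grip_width: 0.0487
```

Emit:
{"method": "send_rows", "body": {"targets": [[[0,0,0.25],[0,0,0]],[[0,0,0.25],[0,0,0]],[[0,0,0],[0,0,0]]]}}

```text
t: 7.13
position: [0.4956, -0.006, 0.0782]
tool_rot: [[-0.998, 0.063, 0.004], [0.063, 0.998, -0.003], [-0.004, -0.003, -1.0]]
ft_force: [-0.6, 0.9, 0.4]
grip_width: 0.0488
```

Run:
```python
from h import *
s=telemetry.get_state(); print(s["t"],s["position"],s["grip_width"],s["ft_force"])
a=save("wrist","wrist5.png"); b=save("scene","scene5.png")
c=cv2.resize(b[125:210,220:310],(424,400),interpolation=cv2.INTER_CUBIC)
w=cv2.resize(a[150:290,255:395],(400,400),interpolation=cv2.INTER_CUBIC)
cv2.imwrite("pics/m5.png",np.hstack([c[:,:376],w])[:,:,::-1])
```

```text
7.1333 [ 0.49558867 -0.00595838  0.07821546] 0.04884624937466893 [-0.55510725  0.89090808  0.38760506]
```

View pics/m5.png

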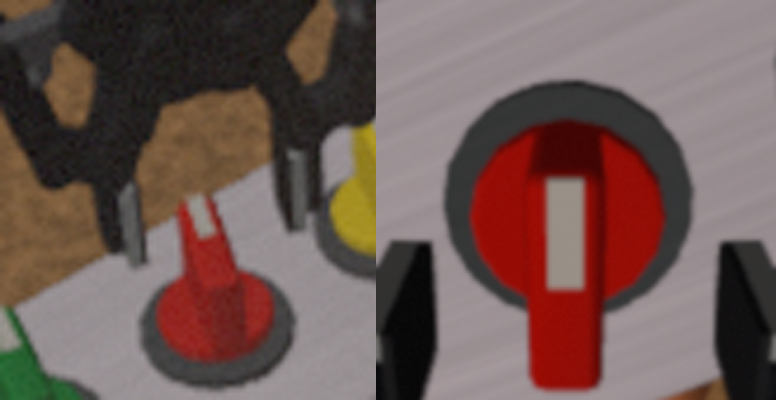

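Run:
```python
from h import *
p=camera_params("scene");K=np.array(p["K"]);R=np.array(p["attitude"]);o=np.array(p["origin"])
for x in(.4846,.4956,.5066):
  for q in([x,-.0304,.053],[x,-.0304,.073],[x,-.0304,.093],[x,.0184,.053],[x,.0184,.073],[x,.0184,.093]):
    v=R.T@(np.array(q)-o); print(q,(K[0,2]+K[0,0]*v[0]/-v[2]).round(1),(K[1,2]-K[1,1]*v[1]/-v[2]).round(1))
p=camera_params("wrist");K=np.array(p["K"]);R=np.array(p["attitude"]);o=np.array(p["origin"])
print("wrist: observed ~ (274,235)/(377,235)")
for q in([.4846,-.0304,.053],[.4846,-.0304,.073],[.4846,-.0304,.093],[.4846,.0184,.053],[.4846,.0184,.073],[.4846,.0184,.093]):
    v=R.T@(np.array(q)-o);x,y,z=v[0],-v[1],-v[2];r=np.hypot(x,y);th=np.arctan2(r,z);print(q,(K[0,2]+K[0,0]*th*x/r).round(1),(K[1,2]+K[1,1]*th*y/r).round(1))
```

```text
[0.4846, -0.0304, 0.053] 250.8 190.8
[0.4846, -0.0304, 0.073] 249.6 182.5
[0.4846, -0.0304, 0.093] 248.5 173.9
[0.4846, 0.0184, 0.053] 278.3 183.4
[0.4846, 0.0184, 0.073] 277.7 175.1
[0.4846, 0.0184, 0.093] 277.1 166.5
[0.4956, -0.0304, 0.053] 252.6 195.3
[0.4956, -0.0304, 0.073] 251.5 187.0
[0.4956, -0.0304, 0.093] 250.4 178.4
[0.4956, 0.0184, 0.053] 280.4 187.8
[0.4956, 0.0184, 0.073] 279.8 179.5
[0.4956, 0.0184, 0.093] 279.2 170.8
[0.5066, -0.0304, 0.053] 254.4 199.9
[0.5066, -0.0304, 0.073] 253.4 191.6
[0.5066, -0.0304, 0.093] 252.3 183.0
[0.5066, 0.0184, 0.053] 282.5 192.2
[0.5066, 0.0184, 0.073] 281.9 183.9
[0.5066, 0.0184, 0.093] 281.4 175.3
wrist: observed ~ (274,235)/(377,235)
[0.4846, -0.0304, 0.053] 281.1 209.0
[0.4846, -0.0304, 0.073] 276.3 220.1
[0.4846, -0.0304, 0.093] 270.3 234.0
[0.4846, 0.0184, 0.053] 360.6 204.4
[0.4846, 0.0184, 0.073] 364.6 215.1
[0.4846, 0.0184, 0.093] 369.5 228.5
```

Both cameras agree that the tips sit about 12 mm above the reported TCP height when closed (17 mm when half open), so the real fingers end higher than stated. The grasp needs TCP z of about 0.060.

Emit:
{"method": "send_rows", "body": {"targets": [[[0,0,0.25],[0,0,0]],[[0,0,0.25],[0,0,0]],[[0,0,0],[0,0,0]]]}}

```text
t: 7.48
position: [0.4962, -0.006, 0.0683]
tool_rot: [[-0.998, 0.063, 0.005], [0.063, 0.998, -0.003], [-0.006, -0.003, -1.0]]
ft_force: [-0.3, 0.0, 0.2]
grip_width: 0.0496
```

Emit:
{"method": "send_rows", "body": {"targets": [[[0,0,0.25],[0,0,0]],[[0,0,0.15],[0,0,0]],[[0,0,0],[0,0,0]]]}}

```text
t: 7.73
position: [0.4961, -0.0061, 0.0592]
tool_rot: [[-0.998, 0.063, 0.005], [0.063, 0.998, -0.003], [-0.005, -0.003, -1.0]]
ft_force: [0.0, 0.1, 0.0]
grip_width: 0.0491
```

Emit:
{"method": "send_rows", "body": {"targets": [[[0,0,0],[0,0,0]],[[0,0,0],[0,0,0]],[[0,0,0],[0,0,0]],[[0,0,0],[0,0,0]],[[0,0,0],[0,0,0]]], "fingers": 1, "grip_force": 40}}

```text
t: 8.15
position: [0.4959, -0.0076, 0.0593]
tool_rot: [[-0.998, 0.064, 0.004], [0.064, 0.998, -0.006], [-0.005, -0.006, -1.0]]
ft_force: [0.6, 0.4, -2.2]
grip_width: 0.0131
```

Gripped: the opening is 13 mm, which fits the bar. Now I'll turn clockwise.

Emit:
{"method": "send_rows", "body": {"targets": [[[0,0,0],[0,0,0.7]],[[0,0,0],[0,0,0.9]],[[0,0,0],[0,0,0.9]],[[0,0,0],[0,0,0.9]]]}}

```text
t: 8.48
position: [0.496, -0.0075, 0.0592]
tool_rot: [[-0.908, 0.418, 0.005], [0.418, 0.908, -0.006], [-0.007, -0.003, -1.0]]
ft_force: [-0.2, -1.0, -1.1]
grip_width: 0.0134
```

Run:
```python
from h import *
s=telemetry.get_state(); print(s["t"],s["position"],s["ft_force"],s["ft_torque"],s["grip_width"],s["joint_positions"])
```

```text
8.4833 [ 0.49597088 -0.00753375  0.05919311] [-0.15955226 -0.99075926 -1.06310276] [ 0.00241718 -0.04278371  0.10461984] 0.013447874052327629 [-0.08659545  0.08379147  1.69393716 -0.0052747   1.3587593  -1.22462181]
```

Emit:
{"method": "send_rows", "body": {"targets": [[[0,0,0],[0,0,0.9]],[[0,0,0],[0,0,0.9]],[[0,0,0],[0,0,0.9]],[[0,0,0],[0,0,0.9]],[[0,0,0],[0,0,0.9]]]}}

```text
t: 8.9
position: [0.4961, -0.0075, 0.0592]
tool_rot: [[-0.601, 0.8, 0.005], [0.799, 0.601, -0.006], [-0.008, 0.001, -1.0]]
ft_force: [-0.3, -1.8, -0.7]
grip_width: 0.0128
```

Emit:
{"method": "send_rows", "body": {"targets": [[[0,0,0],[0,0,0.6]],[[0,0,0],[0,0,0.5]],[[0,0,0],[0,0,0.5]],[[0,0,0],[0,0,0]]]}}

```text
t: 9.23
position: [0.4962, -0.0075, 0.0592]
tool_rot: [[-0.447, 0.894, 0.006], [0.894, 0.447, -0.006], [-0.008, 0.003, -1.0]]
ft_force: [0.7, -0.6, -0.1]
grip_width: 0.0128
```

Run:
```python
from h import *
s=telemetry.get_state(); R=s["tool_rot"]; print(s["t"],s["position"],s["ft_force"],s["ft_torque"],s["grip_width"],np.degrees(np.arctan2(R[1][0],R[0][0])))
```

```text
9.2333 [ 0.49619925 -0.00751443  0.0592381 ] [ 0.67503859 -0.60907328 -0.12744432] [-0.132009    0.03146536 -0.06602916] 0.012798334698948343 116.57603726644916
```

Emit:
{"method": "send_rows", "body": {"targets": [[[0,0,0],[0,0,0.6]],[[0,0,0],[0,0,0.6]],[[0,0,0],[0,0,0.6]]]}}

```text
t: 9.48
position: [0.4962, -0.0076, 0.0593]
tool_rot: [[-0.274, 0.962, 0.006], [0.962, 0.274, -0.007], [-0.008, 0.004, -1.0]]
ft_force: [-1.6, -2.0, 0.9]
grip_width: 0.0129
```

```bash
cat > st.py <<'E'
from h import *
s=telemetry.get_state(); R=s["tool_rot"]; print(s["t"],s["position"],s["ft_force"],s["ft_torque"],s["grip_width"],np.degrees(np.arctan2(R[1][0],R[0][0])))
E
python3 st.py
```

```text
9.4833 [ 0.4962123  -0.0076375   0.05932104] [-1.61839741 -2.01819235  0.85344589] [-0.30826564  0.1551481   1.84518297] 0.012890825020388175 105.87770843859799
```

Emit:
{"method": "send_rows", "body": {"targets": [[[0,0,0],[0,0,0.35]],[[0,0,0],[0,0,0.25]]]}}

```text
t: 9.65
position: [0.4964, -0.0081, 0.0594]
tool_rot: [[-0.219, 0.976, 0.007], [0.976, 0.219, -0.01], [-0.011, 0.004, -1.0]]
ft_force: [9.5, -23.3, -3.7]
grip_width: 0.0133
```

```bash
python3 st.py
```

```text
9.65 [ 0.49638671 -0.00805502  0.05944042] [  9.51362533 -23.33339317  -3.66929719] [-4.79196085 -2.03781768  1.02505638] 0.013315034060056343 102.670524596
```

The stop is reached: torque rose to 1.8 N m and the pads then slipped on the bar. I'll release and lift clear.

Emit:
{"method": "send_rows", "body": {"targets": [[[0,0,0],[0,0,0]],[[0,0,0],[0,0,0]],[[0,0,0],[0,0,0]],[[0,0,0],[0,0,0]],[[0,0,0],[0,0,0]]], "fingers": -0.15}}

```text
t: 10.07
position: [0.4968, -0.0075, 0.0598]
tool_rot: [[-0.22, 0.976, 0.008], [0.976, 0.22, -0.008], [-0.01, 0.006, -1.0]]
ft_force: [-0.2, -0.6, 0.0]
grip_width: 0.0486
```

Emit:
{"method": "send_rows", "body": {"targets": [[[0,0,-0.5],[0,0,0]],[[0,0,-0.9],[0,0,0]],[[0,0,-0.9],[0,0,0]],[[0,0,-0.9],[0,0,0]],[[0,0,-0.9],[0,0,0]]]}}

```text
t: 10.48
position: [0.4936, -0.0063, 0.1432]
tool_rot: [[-0.22, 0.976, -0.001], [0.976, 0.22, -0.006], [-0.006, -0.002, -1.0]]
ft_force: [0.4, -0.1, -1.0]
grip_width: 0.0495
```

Emit:
{"method": "send_rows", "body": {"targets": [[[-0.9,0,-0.3],[0,0,0]],[[-0.9,0,-0.3],[0,0,0]],[[-0.9,0,0],[0,0,0]],[[0,0,0],[0,0,0]],[[0,0,0],[0,0,0]]]}}

```text
t: 10.9
position: [0.5088, -0.0602, 0.1673]
tool_rot: [[-0.222, 0.975, 0.014], [0.975, 0.222, -0.007], [-0.01, 0.012, -1.0]]
ft_force: [-0.5, -0.1, 0.0]
grip_width: 0.0488
```

```bash
python3 st.py
python3 - <<'E'
from h import *
im=cv2.cvtColor(save("wrist","wrist6.png"),cv2.COLOR_RGB2BGR)
p=camera_params("wrist"); K=np.array(p["K"]); o=np.array(p["origin"]); R=np.array(p["attitude"])
# 3 px/mm at z=.093, up=+x, left=+y
a=(np.arange(800)-400)/3000; b=(np.arange(450)-225)/3000
Y,X=np.meshgrid(-.007-a,.495-b)
P=(np.stack([X,Y,0*X+.093],-1)-o)@R; x,y,z=P[...,0],-P[...,1],-P[...,2]
rho=np.hypot(x,y); th=np.arctan2(rho,z)
m=cv2.remap(im,(K[0,2]+K[0,0]*th*x/rho).astype(np.float32),(K[1,2]+K[1,1]*th*y/rho).astype(np.float32),cv2.INTER_CUBIC)
cv2.imwrite("pics/rect6.png",m)
c=m[150:300,325:475]; h=cv2.cvtColor(c,cv2.COLOR_BGR2HSV); w=((h[...,1]<90)&(h[...,2]>120)).astype(np.uint8)
n,l,st,cc=cv2.connectedComponentsWithStats(w)
for i in range(1,n):
    if st[i,4]>150: print(st[i],cv2.minAreaRect(np.argwhere(l==i)[:,::-1].astype(np.float32)))
E
```

```text
10.9 [ 0.50883102 -0.06020391  0.16728005] [-0.49173876 -0.08531221  0.03100304] [-0.04211553  0.02656855 -0.00893963] 0.04878040636287159 102.8104349259882
[   0    0  150  150 7376] ((74.5, 74.5), (149.0, 149.0), 90.0)
[  11   68   61   35 1034] ((40.97560119628906, 85.53330993652344), (17.98076629638672, 60.241294860839844), 69.90476989746094)
```

View pics/rect6.png

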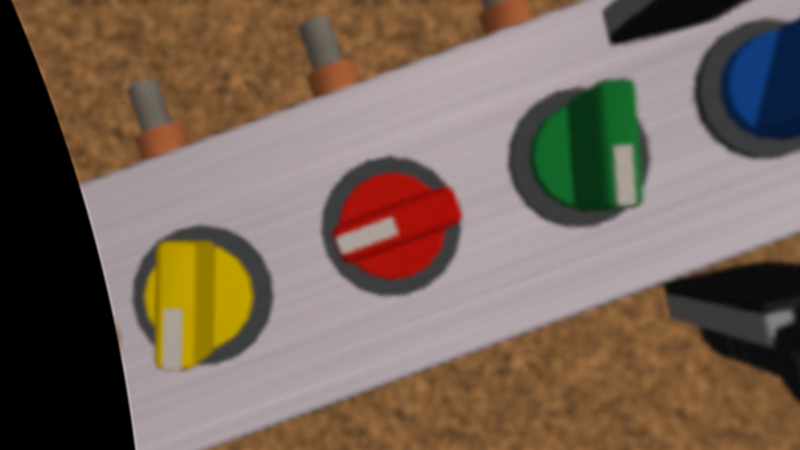

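The red bar now lies along the row with its stripe to the left: the stripe is tilted about 20°, matching the block. Green and yellow look unchanged. I'll rise a bit more and hand in.

Emit:
{"method": "send_rows", "body": {"targets": [[[0,0,-0.9],[0,0,0]],[[0,0,-0.9],[0,0,0]],[[0,0,-0.6],[0,0,0]],[[0,0,0],[0,0,0]],[[0,0,0],[0,0,0]]]}}

```text
t: 11.37
position: [0.5063, -0.056, 0.2156]
tool_rot: [[-0.225, 0.974, 0.009], [0.974, 0.225, -0.005], [-0.007, 0.008, -1.0]]
ft_force: [-0.3, 0.5, -0.6]
grip_width: 0.049
```

```bash
python3 st.py; python3 -c "
from h import *
arm.job_done()"
```

```text
11.3667 [ 0.5063296  -0.0560024   0.21560567] [-0.34506501  0.478758   -0.6197253 ] [-0.02254522  0.01721201 -0.02248776] 0.04897342573512888 103.00081646621304
the job is handed in; nothing more can be done
```

The red valve is shut: I gripped the handle, turned it about 66° clockwise to its stop, let go and lifted clear. I handed the job in at about 11.4 s.

- **Failed first grasp:** the fingers closed on nothing, just above the bar. The pictures put the real fingertips some 37 mm higher than the stated finger length gives. I went about 30 mm lower and the second grasp held, reading 13 mm open on the 14 mm bar.
- **At the stop:** torque rose to about 1.8 N m. I pushed a little further to be sure. The pads then slipped a few degrees on the bar, with a brief side force of about 25 N and a wrist moment of about 5 N m.
- **Last checks:** after release, the wrist picture showed the red stripe pointing left and tilted 20.1°, in line with the row at about 20°. The gripper was open about 120 mm above the handles, with no contact force.
- **Neighbours:** yellow and green look unchanged in that picture. Blue was partly out of view there, so I did not recheck it; no planned move lowered the gripper near it.

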